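Find the canister whose stopper will not latch

TASK

Four steel canisters with push-down stoppers stand on the counter, and one of them no longer seals. Find it by pressing the stoppers right down, no harder than a firm push of the thumb: a good one clicks and stays down, the failed one springs back up. Stand the failed canister upright in the bread basket, leave the other three sealed (stoppers right down) upright where they stand, and do not knock the mug or the sugar bowl out of place.

Things in the scene. Friction and masses are not known exactly. Their poses are not given: they have to be found in the camera images.
- canister_1 (a point): One of four identical round steel canisters with white collar, 62 mm in diameter; collar top (flat) 104 mm above the foot, the stopper stands higher. This point is on the axis, half-way up, 52 mm above the foot; z is the axis, up. About 0.5 kg, loose. Smooth and round: grip at any yaw, pads 65 to 95 mm above the foot.
- stopper_1: White push-down cap, 38 mm across, in the middle of canister 1's collar. Origin: centre of its flat top; it moves only along the canister's axis, on a spring. Up, as at the start: 66 mm above the canister's point (14 mm proud of the collar). Fully pressed, after 10 mm: 56 mm above it (4 mm proud).
- canister_2 (a point): Canister 2: exactly as canister 1, same point and axes.
- stopper_2: Stopper of canister 2, as stopper 1. On every good one two hidden sprung jaws snap in over a barb on the stem near the end of the stroke, so press to the stop; the push rises to about 7 N at 4 mm, then gives way. Let go, it stays down, 58 to 59 mm above the canister's point; pressing again changes nothing.
- canister_3 (a point): Canister 3: exactly as canister 1, same point and axes.
- stopper_3: Stopper of canister 3, as stopper 1. In the one that has failed (any of the four; nothing shows outside) the jaws are broken: it goes down as far, against its spring alone (2.5 N rising to 4 N), and springs right up when let go.
- canister_4 (a point): Canister 4: exactly as canister 1, same point and axes.
- stopper_4: Stopper of canister 4, as stopper 1. The plastic of all stoppers cracks under 100 N, a knock included.
- basket: Dark woven oval bread basket, empty, held in its place. Origin: centre of its underside, z up; long side along its y axis. 174 mm (x) by 266 mm (y) over the rim, rim 75 to 89 mm high, walls slope outward; inner floor 6 mm above the counter, flat over 120 mm (x) by 190 mm (y).
- mug: Bystander: large blue-grey mug, 85 mm across, 96 mm high, origin under its centre.
- sugar: Bystander: small glass bowl with sugar cubes, 77 mm across, 54 mm high, origin under its centre.
- creamer: Bystander: creamer tin with blue lid, 55 mm across, 82 mm high, origin under its centre.
- beaker: Bystander: tall brushed steel beaker, 64 mm across, 148 mm high, origin under its centre.
- samovar_tap (a point): Obstacle, fixed: the tap of the big white samovar, this point at its front end, 250 mm above the counter; the tap is 30 mm wide, 50 mm high. Behind it (greater x) stands the samovar: axis at world x 0.76, y 0.30, foot radius 100 mm, belly radius 190 mm from 270 mm up.
- rack_foot (a point): Obstacle, fixed: middle of the front foot of the tall black tea display (540 mm high, leaning back), behind and to the right of the basket; the foot runs from here about 180 mm either way, to world x 0.70, y -0.18 and to x 0.55, y -0.51.
Not all that is in view belongs to the job. Leave any pink look-alike of the part that bears canister_3 alone. Leave any brown look-alike of the part that bears canister_1 alone.

How it is judged:
By the outcome, as a careful person would: the job done as asked, in the order asked, and still so for the second after the job is handed in, with the robot touching nothing.
It also fails if it takes over 64 s, if anything falls off the work surface, if the arm or the gripper's body presses on something with over 40 N, if the wrist force passes 120 N, or if a joint passes its speed limit or range.

ROBOT

A 7-joint arm with a two-finger parallel gripper is mounted at the origin on a cart in front of the work surface, level with it; the furniture and walls round the work are solid. World frame = base frame: x ahead of the robot, y to its left, z up, the work surface at z = 0. Lengths are in m, angles in rad, forces in N, time in s.
With the tool pointing down it reaches from about 0.425 to 0.95 m from the base axis. Payload 16.7 kg.
Tool frame: the origin (TCP) lies between the finger pads; the fingertips stand 8 mm ahead of it and the grasp point (between the pads) lies 11 mm behind it; z points along the fingers, y is the line along which they close (so a half turn about z gives the same grasp; the last joint's range is limited). The gripper opens to 94 mm and grips with 3 to 60 N. Pads are 16 mm wide; open, the fingers measure 119 mm over their backs; the gripper's body (75 mm by 177 mm) begins 78 mm behind the grasp point.
Start: joints at [-1.389, 0.426, 0.074, 1.606, -0.034, 1.111, -0.067], TCP at [0.219, 0.638, 0.213] pointing down, gripper open.
Joint ranges: [-2.85, 2.85], [-0.5, 2.14], [-1.23, 1.37], [0.21, 2.46], [-1.02, 4.16], [0.16, 2.05], [-2.73, 2.73]. Speed limits (rad/s): [1.89, 1.89, 2.39, 2.39, 3.01, 3.01, 3.01].

INTERFACE

Orientations are given as [roll, pitch, yaw] about the fixed x, y, z axes, in that order (R = Rz(yaw) Ry(pitch) Rx(roll)).
In Python, from cell import read_state, capture, close_job gives the robot as it stands. The module is installed in compiled form; this text tells all that it offers.
- The arm moves only by the tool servo_tool, never from a script. Its argument "plan" is a list of rows, each an object of numbers: "tx", "ty", "tz": the shift along the tool's x, y, z in mm; "roll": the turn about the tool's z in rad. In form: [{"tx": .., "ty": .., "tz": .., "roll": ..}, ...]. A call has 1 to 5 rows; each row shifts and turns the commanded pose from where the row before left it, along the tool's axes as they then stand; what a row does not reach is not made up. A row lasts 1/8 s, in which the tool goes at most 62.5 mm and 10.7 degrees, less where a joint would pass 70% of its speed; a pose out of reach is approached as far as the arm can. A call is refused whole if a number of a shift passes 62.5 or a number of a turn 0.188, either way. A call with a gripper value outside its range is refused whole. "gripper" is the finger opening in mm, from 0 to 94, set as the call begins (left out, the last holds). The fingers move at their own pace and stop on an object; "force" is the grip in N (left out, the last holds). Time passes only in rows, so rows that do not move let the fingers close. It gives the time, the measured TCP pose, the force, the opening and the grip force at its end, in the units of the state.
- read_state(): the state, without advancing time (a new reading comes with each control period).
- capture(name): name is "side" or "top" or "wrist"; returns a dict with "color" (384x512x3 uint8, blue, green, red), "range_z" (384x512 float32, m along the optical axis (not along the pixel's ray), 0 where there is no reading), "K" (3x3 intrinsics, pixels), "position" and "rotation" of the camera in the world; the wrist camera has in their place "T_tool_cam" (4x4, takes a point from camera to tool coordinates, whose origin is the TCP and whose axes are the flange's). Camera axes: x right, y up, looking along -z (the intrinsics and any distortion apply to the point x, -y, -z); pixel columns grow to the right and rows downward; lengths in m; the calibration is good to about 2 mm. A picture is of the moment at which its call begins: read the wrist's pose just before it.
- close_job(): hands the job in; it is judged then, once.
The state is a dict: "time": time; "joints": joint angles; "joint_velocities": joint speeds; "tau": joint torques, N m; "tcp_pos": TCP position; "eef_rot": TCP orientation; "wrist_force": force on the tool from outside, world axes, zero at the start; "ft_torque": the same for the moment, N m; "grip_width": opening from 0.0 (shut) to 1.0 (fully open); "gripper_force": force on a finger pad.
Only numpy, scipy, OpenCV 4.12 (cv2) and the standard library are available. Lean on these libraries where they do the work, as an engineer would, in place of code of your own. Each camera call takes 0.05 s, during which the arm holds its last target. There are 200 camera calls.

## Working session

There is one attempt and no reset: what is moved stays moved. The work goes in short steps, Python scripts to look and compute and a tool call to move; the robot and the scene stay as the last step left them, time stands still between calls to the robot, and variables do not carry over. Pictures are saved under pics/ and viewed, at most 10 in all, crops included, and the job is handed in when it is done.

Besides the shell and the picture viewer there is one more tool, called after "Emit:" by a JSON object that holds its "name" and its "arguments", one argument or row to a line. servo_tool: Moves the arm, as the interface text tells. Its arguments: {"type":"object","properties":{"plan":{"type":"array","items":{"type":"object","properties":{"tx":{"type":"number"},"ty":{"type":"number"},"tz":{"type":"number"},"roll":{"type":"number"}}}},"gripper":{"type":"number"},"force":{"type":"number"}},"required":["plan"]}

```bash
mkdir -p pics
cat > h.py <<'E'
import numpy as np, cv2
from cell import read_state, capture, close_job
def pts(c):
    """world points per pixel from the range image"""
    K=c["K"]; z=c["range_z"]; v,u=np.mgrid[:z.shape[0],:z.shape[1]]
    p=np.stack([(u-K[0,2])/K[0,0]*z,-(v-K[1,2])/K[1,1]*z,-z],-1)
    return p@np.array(c["rotation"]).T+np.array(c["position"]) if "rotation" in c else p
E
python3 - <<'E'
from h import *
s=read_state(); print({k:np.round(v,3) for k,v in s.items()})
for n in("top","side"):
    c=capture(n); np.savez(n+".npz",**c); cv2.imwrite(f"pics/{n}.png",c["color"]); print(n,c.keys(),c["K"],c["position"],c["rotation"])
E
```

```text
{'time': np.float64(0.0), 'joints': array([-1.39 ,  0.427,  0.074,  1.607, -0.034,  1.111, -0.067]), 'joint_velocities': array([ 0.001, -0.   ,  0.002, -0.   , -0.001,  0.001, -0.002]), 'tau': array([ 1.0000e-03, -9.3579e+01,  3.6670e+00, -4.5420e+01, -4.9000e-02,
        2.0000e-02,  0.0000e+00]), 'tcp_pos': array([0.219, 0.638, 0.213]), 'eef_rot': array([-3.14 ,  0.   ,  2.811]), 'wrist_force': array([ 0.367,  0.65 , -0.858]), 'ft_torque': array([0.016, 0.096, 0.023]), 'gripper_force': np.float64(0.0), 'grip_width': np.float64(1.001)}
top dict_keys(['color', 'range_z', 'K', 'position', 'rotation']) [[383.30891962   0.         257.25454661]
 [  0.         383.30891962 192.15329919]
 [  0.           0.           1.        ]] [0.46620698 0.16288319 1.81563406] [ 0.09629685  0.01238484 -1.56967195]
side dict_keys(['color', 'range_z', 'K', 'position', 'rotation']) [[416.89507112   0.         252.43388293]
 [  0.         416.89507112 190.47236762]
 [  0.           0.           1.        ]] [ 0.57456514 -1.24700587  1.19888823] [ 0.95051837 -0.00925776 -0.03636779]
```

View pics/top.png

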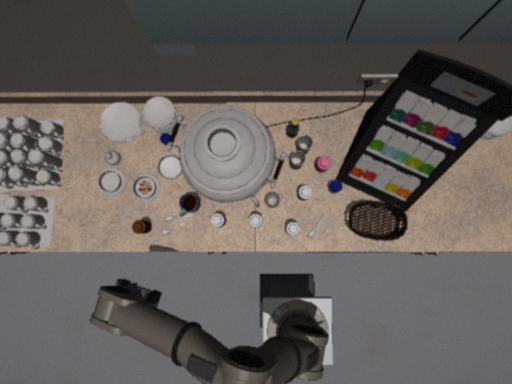

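View pics/side.png

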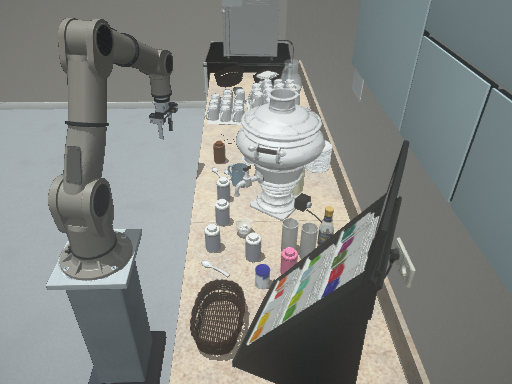

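```bash
sed -i 's/^from cell/from scipy.spatial.transform import Rotation as Ro\nfrom cell/; s/np.array(c\["rotation"\]).T/Ro.from_euler("xyz",c["rotation"]).as_matrix().T/' h.py
python3 - <<'E'
from h import *
from scipy import ndimage as nd
c=dict(np.load("top.npz")); P=pts(c); z=P[...,2]
print(np.percentile(z[c["range_z"]>0],[5,25,50,75,95]))
m=(z>0.035)&(z<0.2)&(c["range_z"]>0)
l,n=nd.label(m)
for i in range(1,n+1):
    k=l==i
    if k.sum()<40: continue
    zz=z[k]; h=np.percentile(zz,90); t=k&(z>h-0.012)
    print(i,k.sum(),"c px",np.round(np.argwhere(k).mean(0)[::-1]),"xy",np.round((P[k][:,:2].max(0)+P[k][:,:2].min(0))/2,3),"size",np.round(np.ptp(P[k][:,:2],axis=0),3),"zmax",np.round([h,zz.max()],3),"topxy",np.round(P[t][:,:2].mean(0),3),c["color"][t].mean(0).round())
E
```

```text
[-0.85835236 -0.83636072  0.00896712  0.46048348  0.76937742]
1 7551 c px [188.  95.] xy [0.981 0.509] size [0.249 1.825] zmax [0.176 0.2  ] topxy [1.099 0.485] [56. 59. 62.]
6 3225 c px [382. 175.] xy [ 0.792 -0.373] size [0.475 0.367] zmax [0.176 0.2  ] topxy [ 0.738 -0.39 ] [65. 67. 69.]
7 1332 c px [121. 122.] xy [0.966 0.83 ] size [0.187 0.19 ] zmax [0.068 0.079] topxy [0.967 0.832] [158. 160. 163.]
9 3724 c px [ 28. 152.] xy [0.809 1.252] size [0.328 0.288] zmax [0.171 0.182] topxy [0.82  1.245] [128. 130. 133.]
10 375 c px [499. 129.] xy [ 0.93  -0.907] size [0.085 0.112] zmax [0.114 0.124] topxy [ 0.922 -0.916] [143. 145. 148.]
16 155 c px [293. 130.] xy [0.923 0.022] size [0.048 0.057] zmax [0.168 0.197] topxy [0.918 0.023] [30. 43. 52.]
19 316 c px [301. 151.] xy [ 0.815 -0.013] size [0.136 0.096] zmax [0.148 0.157] topxy [ 0.818 -0.015] [ 89.  95. 101.]
20 143 c px [111. 157.] xy [0.802 0.871] size [0.062 0.058] zmax [0.081 0.1  ] topxy [0.802 0.871] [123. 122. 123.]
24 181 c px [323. 164.] xy [ 0.763 -0.116] size [0.058 0.059] zmax [0.118 0.127] topxy [ 0.763 -0.118] [120
[... 1169 characters left out ...]
.]
120 167 c px [218. 220.] xy [0.505 0.362] size [0.058 0.059] zmax [0.119 0.125] topxy [0.506 0.363] [173. 173. 177.]
121 150 c px [255. 220.] xy [0.505 0.192] size [0.058 0.058] zmax [0.119 0.128] topxy [0.505 0.195] [173. 174. 177.]
122 203 c px [141. 227.] xy [0.478 0.714] size [0.059 0.064] zmax [0.119 0.123] topxy [0.476 0.714] [23. 43. 77.]
123 157 c px [292. 229.] xy [0.469 0.027] size [0.058 0.059] zmax [0.118 0.126] topxy [0.468 0.026] [174. 174. 177.]
126 518 c px [ 18. 239.] xy [0.415 1.288] size [0.083 0.172] zmax [0.091 0.099] topxy [0.423 1.28 ] [132. 133. 137.]
130 369 c px [296. 322.] xy [ 0.043 -0.001] size [0.102 0.185] zmax [0.188 0.2  ] topxy [0.072 0.002] [25. 27. 29.]
```

Run:
```python
from h import *
for n in("top","side"):
    c=dict(np.load(n+".npz")); P=pts(c)
    m=(c["range_z"]>0)&(P[...,2]>.21)&(P[...,2]<.29)&(P[...,0]<.66)&(P[...,0]>.35)&(P[...,1]>.05)&(P[...,1]<.5)
    q=P[m]; print(n,m.sum()); 
    q=q[np.argsort(q[:,0])][:400]; print(np.round(q[::12],3).tolist()[:20])
    if n=="side":
        Q=P
        for name,(x,y) in dict(A=(.506,.363),B=(.505,.194),C=(.468,.027),D=(.631,-.031)).items():
            k=(c["range_z"]>0)&(np.hypot(P[...,0]-x,P[...,1]-y)<.04)&(P[...,2]>.1)&(P[...,2]<.13)
            t=k&(P[...,2]>.111); print(name,t.sum(),P[t].mean(0).round(3),(np.argwhere(k).mean(0)[::-1]).round())
        k=(c["range_z"]>0)&(P[...,2]>.04)&(P[...,2]<.11)&(abs(P[...,0]-.506)<.1)&(abs(P[...,1]+.358)<.16)
        print("basket side",P[k].min(0).round(3),P[k].max(0).round(3))
        cv2.imwrite("pics/crop.png",cv2.resize(c["color"][150:300,190:320],None,fx=4,fy=4,interpolation=cv2.INTER_CUBIC))
c=capture("wrist"); print(c["T_tool_cam"],c["K"])
```

```text
top 40
[[0.571, 0.184, 0.214], [0.588, 0.192, 0.215], [0.596, 0.201, 0.216], [0.607, 0.196, 0.238]]
side 193
[[0.575, 0.169, 0.21], [0.588, 0.198, 0.215], [0.597, 0.207, 0.22], [0.601, 0.196, 0.286], [0.605, 0.2, 0.239], [0.609, 0.196, 0.226], [0.61, 0.209, 0.258], [0.614, 0.205, 0.275], [0.618, 0.199, 0.229], [0.622, 0.197, 0.226], [0.626, 0.202, 0.227], [0.636, 0.232, 0.212], [0.644, 0.251, 0.265], [0.649, 0.247, 0.217], [0.653, 0.249, 0.251], [0.656, 0.221, 0.219], [0.66, 0.226, 0.276]]
A 36 [0.505 0.359 0.117] [223. 181.]
B 45 [0.505 0.188 0.117] [222. 204.]
C 54 [0.468 0.022 0.117] [212. 229.]
D 58 [ 0.631 -0.036  0.117] [253. 238.]
basket side [ 0.414 -0.518  0.04 ] [ 0.606 -0.228  0.106]
[[ 2.75282292e-04  9.69700073e-01  2.44298370e-01  7.00103287e-02]
 [ 9.99999925e-01 -1.99990214e-04 -3.33001590e-04 -1.45534874e-03]
 [-2.74054383e-04  2.44298443e-01 -9.69700054e-01 -1.72078244e-01]
 [ 0.00000000e+00  0.00000000e+00  0.00000000e+00  1.00000000e+00]] [[281.59734909   0.         257.46223128]
 [  0.         281.59734909 188.87950178]
 [  0.           0.           1.        ]]
```

View pics/crop.png

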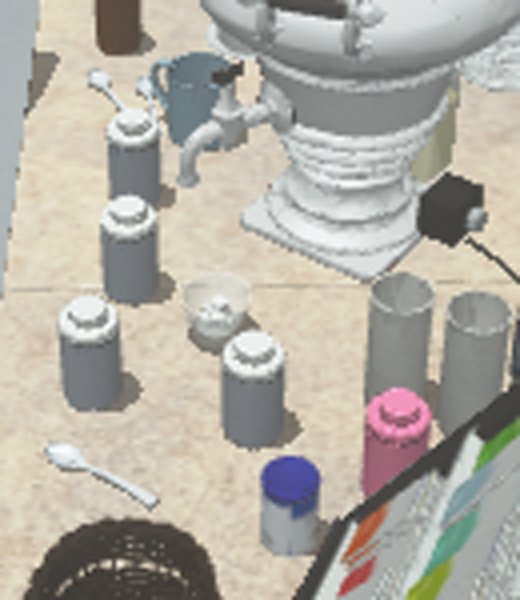

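Look-alikes, as (top px; side px):
- Canisters: A (218,220; 223,181), B (255,220; 222,204), C (292,229; 212,229), D (305,193; 253,238).
- Decoys: pink (323,164; 289,260) and brown (141,227; 219,152).

The crop shows four steel canisters with white stoppers at crop px (133,160), (130,250), (90,350) and (253,390). The pink decoy is at (398,440), the brown one is at the top, and the tap spout at (188,175) is just behind B. I'll press A to D in that order.

Emit:
{"name": "servo_tool", "arguments": {
  "plan": [
    {"roll":-0.165},
    {"roll":-0.165},
    {"tx":-41,"ty":-39.5},
    {"tx":-41,"ty":-39.5},
    {"tx":-41,"ty":-39.5}
  ],
  "gripper": 0,
  "force": 20
}}

```text
invalid input
```

Emit:
{"name": "servo_tool", "arguments": {
  "plan": [
    {"tx":-41,"ty":-39.5},
    {"tx":-41,"ty":-39.5},
    {"tx":-41,"ty":-39.5},
    {"tx":-41,"ty":-39.5,"tz":20},
    {"tz":33}
  ]
}}

```text
invalid input
```

Emit:
{"name": "servo_tool", "arguments": {
  "plan": [
    {"tx":0,"ty":0,"tz":0,"roll":-0.165},
    {"tx":0,"ty":0,"tz":0,"roll":-0.165},
    {"tx":-41,"ty":-39.5,"tz":0,"roll":0},
    {"tx":-41,"ty":-39.5,"tz":0,"roll":0},
    {"tx":-41,"ty":-39.5,"tz":0,"roll":0}
  ],
  "gripper": 0,
  "force": 20
}}

```text
time: 0.78
tcp_pos: [0.3432, 0.5183, 0.2133]
eef_rot: [-3.141, -0.0, 3.141]
wrist_force: [0.1, 1.0, -0.5]
grip_width: 0.504
gripper_force: 0.0
```

Emit:
{"name": "servo_tool", "arguments": {
  "plan": [
    {"tx":-41,"ty":-39.5,"tz":0,"roll":0},
    {"tx":-41,"ty":-39.5,"tz":0,"roll":0},
    {"tx":-41,"ty":-39.5,"tz":0,"roll":0},
    {"tx":-40,"ty":-39,"tz":20,"roll":0},
    {"tx":0,"ty":0,"tz":33,"roll":0}
  ]
}}

```text
time: 1.4
tcp_pos: [0.509, 0.3581, 0.1608]
eef_rot: [-3.142, 0.003, 3.134]
wrist_force: [0.5, 0.7, -1.8]
grip_width: 0.01
gripper_force: 0.0
```

```bash
cat >> h.py <<'E'
def wrist():
    s=read_state(); c=capture("wrist"); T=c["T_tool_cam"]; p=pts(c)@T[:3,:3].T+T[:3,3]
    return s,c,p@Ro.from_euler("xyz",s["eef_rot"]).as_matrix().T+s["tcp_pos"]
E
python3 - <<'E'
from h import *
s,c,P=wrist(); print(s["tcp_pos"],s["joints"])
for x,y in((.506,.361),(.505,.191)):
    k=(c["range_z"]>0)&(np.hypot(P[...,0]-x,P[...,1]-y)<.045)&(P[...,2]>.095)&(P[...,2]<.135)
    if k.sum():
        (cx,cy),r=cv2.minEnclosingCircle((P[k][:,:2]*1000).astype(np.float32)); t=k&(P[...,2]>.112)
        print(k.sum(),cx,cy,r,"stop",t.sum(),P[t].mean(0) if t.any() else 0)
cv2.imwrite("pics/w1.png",c["color"])
E
```

```text
[0.50898628 0.35811238 0.16075395] [-0.82647135  0.39157352  0.13977344  1.78757573 -0.06254734  0.96471339
  0.90170593]
3287 505.9187927246094 361.6653747558594 30.8953914642334 stop 1419 [0.50121762 0.36201456 0.11820785]
4211 504.4807434082031 191.75172424316406 31.134801864624023 stop 1873 [0.50313764 0.19384988 0.11807731]
```

View pics/w1.png

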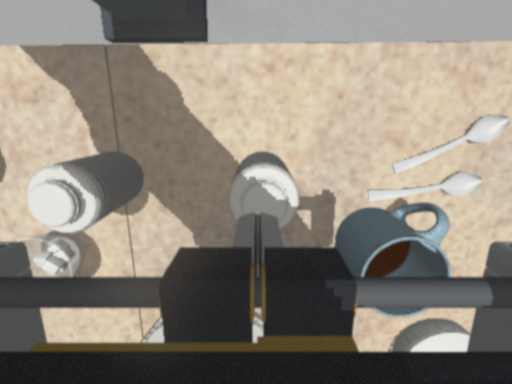

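The fingertips are centred over stopper A at about px (265,200), with B at (57,203) and the mug at (395,245). Now pressing A.

Emit:
{"name": "servo_tool", "arguments": {
  "plan": [
    {"tx":3,"ty":3,"tz":28,"roll":0},
    {"tx":0,"ty":0,"tz":5,"roll":0},
    {"tx":0,"ty":0,"tz":4,"roll":0},
    {"tx":0,"ty":0,"tz":4,"roll":0},
    {"tx":0,"ty":0,"tz":3,"roll":0}
  ]
}}

```text
time: 2.08
tcp_pos: [0.5022, 0.3656, 0.1177]
eef_rot: [3.141, 0.001, 3.141]
wrist_force: [-2.4, -0.1, 3.3]
grip_width: 0.006
gripper_force: 2.1
```

Emit:
{"name": "servo_tool", "arguments": {
  "plan": [
    {"tx":0,"ty":0,"tz":1,"roll":0}
  ]
}}

```text
time: 2.2
tcp_pos: [0.502, 0.3656, 0.1164]
eef_rot: [3.141, 0.0, 3.141]
wrist_force: [-7.3, -1.2, 17.4]
grip_width: 0.004
gripper_force: 9.0
```

Emit:
{"name": "servo_tool", "arguments": {
  "plan": [
    {"tx":0,"ty":0,"tz":0.5,"roll":0},
    {"tx":0,"ty":0,"tz":-20,"roll":0},
    {"tx":0,"ty":0,"tz":-24,"roll":0},
    {"tx":-2,"ty":-50,"tz":0,"roll":0},
    {"tx":0,"ty":-50,"tz":0,"roll":0}
  ]
}}

```text
time: 2.82
tcp_pos: [0.5042, 0.2642, 0.1596]
eef_rot: [3.141, 0.001, -3.142]
wrist_force: [0.8, -1.2, 0.9]
grip_width: 0.003
gripper_force: 0.0
```

Emit:
{"name": "servo_tool", "arguments": {
  "plan": [
    {"tx":0,"ty":-50,"tz":0,"roll":0},
    {"tx":0,"ty":-24,"tz":0,"roll":0},
    {"tx":0,"ty":0,"tz":0,"roll":0}
  ]
}}

```text
time: 3.2
tcp_pos: [0.5044, 0.1893, 0.1596]
eef_rot: [3.141, 0.001, 3.138]
wrist_force: [0.3, 1.0, 0.7]
grip_width: 0.004
gripper_force: 0.0
```

```bash
cat >> h.py <<'E'
def cans(lst):
    s,c,P=wrist(); print("tcp",s["tcp_pos"].round(4),"yaw",round(float(s["eef_rot"][2]),3),s["wrist_force"].round(1))
    for x,y in lst:
        k=(c["range_z"]>0)&(np.hypot(P[...,0]-x,P[...,1]-y)<.045)&(P[...,2]>.095)&(P[...,2]<.13)
        if k.sum()<50: continue
        (cx,cy),r=cv2.minEnclosingCircle((P[k][:,:2]*1000).astype(np.float32)); z=P[k][:,2]
        n,e=np.histogram(z,np.arange(.098,.124,.002))
        print("can",round(cx,1),round(cy,1),"r",round(r,1),dict(zip(e.round(3),n)))
    return s,c,P
L=[(.506,.3615),(.5045,.1915),(.468,.024),(.631,-.033)]
E
python3 -c "
from h import *
cans(L)"
```

```text
tcp [0.5044 0.1893 0.1596] yaw 3.138 [0.3 1.  0.7]
can 505.8 361.0 r 31.1 {np.float64(0.098): np.int64(102), np.float64(0.1): np.int64(209), np.float64(0.102): np.int64(483), np.float64(0.104): np.int64(1514), np.float64(0.106): np.int64(169), np.float64(0.108): np.int64(164), np.float64(0.11): np.int64(1145), np.float64(0.112): np.int64(257), np.float64(0.114): np.int64(0), np.float64(0.116): np.int64(0), np.float64(0.118): np.int64(0), np.float64(0.12): np.int64(0)}
can 504.3 190.9 r 30.8 {np.float64(0.098): np.int64(23), np.float64(0.1): np.int64(150), np.float64(0.102): np.int64(448), np.float64(0.104): np.int64(1151), np.float64(0.106): np.int64(39), np.float64(0.108): np.int64(0), np.float64(0.11): np.int64(12), np.float64(0.112): np.int64(63), np.float64(0.114): np.int64(76), np.float64(0.116): np.int64(205), np.float64(0.118): np.int64(854), np.float64(0.12): np.int64(27)}
can 468.5 24.7 r 31.0 {np.float64(0.098): np.int64(99), np.float64(0.1): np.int64(227), np.float64(0.102): np.int64(689), np.float64(0.104): np.int64(1242), np.float64(0.106): np.int64(62), np.float64(0.108): np.int64(49), np.float64(0.11): np.int64(41), np.float64(0.112): np.int64(127), np.float64(0.114): np.int64(121), np.float64(0.116): np.int64(372), np.float64(0.118): np.int64(1412), np.float64(0.12): np.int64(56)}
can 627.8 -12.3 r 21.7 {np.float64(0.098): np.int64(77), np.float64(0.1): np.int64(96), np.float64(0.102): np.int64(155), np.float64(0.104): np.int64(235), np.float64(0.106): np.int64(7), np.float64(0.108): np.int64(0), np.float64(0.11): np.int64(0), np.float64(0.112): np.int64(0), np.float64(0.114): np.int64(0), np.float64(0.116): np.int64(0), np.float64(0.118): np.int64(0), np.float64(0.12): np.int64(0)}
```

A has latched: the stopper reads 111 mm and the canister hasn't moved. Next, B.

Emit:
{"name": "servo_tool", "arguments": {
  "plan": [
    {"tx":0,"ty":2,"tz":28,"roll":0},
    {"tx":0,"ty":0,"tz":5,"roll":0},
    {"tx":0,"ty":0,"tz":4,"roll":0},
    {"tx":0,"ty":0,"tz":4,"roll":0},
    {"tx":0,"ty":0,"tz":2,"roll":0}
  ]
}}

```text
time: 3.88
tcp_pos: [0.504, 0.1935, 0.1163]
eef_rot: [3.141, 0.0, 3.141]
wrist_force: [-5.3, 3.5, 18.9]
grip_width: 0.003
gripper_force: 9.9
```

Emit:
{"name": "servo_tool", "arguments": {
  "plan": [
    {"tx":0,"ty":0,"tz":1,"roll":0}
  ]
}}

```text
time: 4.0
tcp_pos: [0.5044, 0.1941, 0.1162]
eef_rot: [3.14, 0.001, 3.141]
wrist_force: [-8.0, 2.1, 26.4]
grip_width: 0.006
gripper_force: 13.5
```

Emit:
{"name": "servo_tool", "arguments": {
  "plan": [
    {"tx":0,"ty":0,"tz":-20,"roll":0},
    {"tx":0,"ty":0,"tz":-24,"roll":0},
    {"tx":9,"ty":-42,"tz":0,"roll":0},
    {"tx":9,"ty":-42,"tz":0,"roll":0},
    {"tx":9,"ty":-42,"tz":0,"roll":0}
  ]
}}

```text
time: 4.62
tcp_pos: [0.4766, 0.0657, 0.1592]
eef_rot: [-3.142, 0.001, 3.141]
wrist_force: [0.9, -0.1, 0.1]
grip_width: 0.006
gripper_force: 0.0
```

Emit:
{"name": "servo_tool", "arguments": {
  "plan": [
    {"tx":9,"ty":-42,"tz":0,"roll":0},
    {"tx":0,"ty":0,"tz":0,"roll":0},
    {"tx":0,"ty":0,"tz":0,"roll":0}
  ]
}}

```text
time: 5.0
tcp_pos: [0.4681, 0.0256, 0.1592]
eef_rot: [3.141, 0.001, 3.141]
wrist_force: [0.3, 1.2, 0.6]
grip_width: 0.003
gripper_force: 0.0
```

```bash
python3 -c "
from h import *
cans(L)" | sed 's/np.float64(\([0-9.]*\)): np.int64(\([0-9]*\))/\1:\2/g'
```

```text
tcp [0.4681 0.0256 0.1592] yaw 3.141 [0.3 1.2 0.6]
can 503.9 189.9 r 30.8 {0.098:105, 0.1:185, 0.102:561, 0.104:1033, 0.106:57, 0.108:56, 0.11:34, 0.112:118, 0.114:119, 0.116:254, 0.118:1183, 0.12:33}
can 468.6 23.7 r 31.0 {0.098:24, 0.1:133, 0.102:463, 0.104:1159, 0.106:38, 0.108:1, 0.11:7, 0.112:76, 0.114:65, 0.116:215, 0.118:809, 0.12:25}
```

B sprang back to 118 mm after a full 26 N press to the stop, so B is the failed one. C and D still need sealing.

Emit:
{"name": "servo_tool", "arguments": {
  "plan": [
    {"tx":0,"ty":-1,"tz":28,"roll":0},
    {"tx":0,"ty":0,"tz":5,"roll":0},
    {"tx":0,"ty":0,"tz":4,"roll":0},
    {"tx":0,"ty":0,"tz":4,"roll":0},
    {"tx":0,"ty":0,"tz":2,"roll":0}
  ]
}}

```text
time: 5.68
tcp_pos: [0.4678, 0.0247, 0.1163]
eef_rot: [3.141, -0.0, 3.141]
wrist_force: [-3.8, 1.0, 10.9]
grip_width: 0.0
gripper_force: 5.5
```

Emit:
{"name": "servo_tool", "arguments": {
  "plan": [
    {"tx":0,"ty":0,"tz":1,"roll":0}
  ]
}}

```text
time: 5.8
tcp_pos: [0.4683, 0.0249, 0.1161]
eef_rot: [3.141, 0.001, 3.141]
wrist_force: [-8.5, 2.2, 31.9]
grip_width: 0.004
gripper_force: 15.8
```

Emit:
{"name": "servo_tool", "arguments": {
  "plan": [
    {"tx":0,"ty":0,"tz":-20,"roll":0},
    {"tx":0,"ty":0,"tz":-24,"roll":0},
    {"tx":-41,"ty":-15,"tz":0,"roll":0},
    {"tx":-41,"ty":-15,"tz":0,"roll":0},
    {"tx":-41,"ty":-15,"tz":0,"roll":0}
  ]
}}

```text
time: 6.42
tcp_pos: [0.5923, -0.0211, 0.1594]
eef_rot: [3.142, 0.001, 3.142]
wrist_force: [-0.1, -0.2, 0.6]
grip_width: 0.004
gripper_force: 0.0
```

Emit:
{"name": "servo_tool", "arguments": {
  "plan": [
    {"tx":-40,"ty":-14,"tz":0,"roll":0},
    {"tx":0,"ty":0,"tz":0,"roll":0},
    {"tx":0,"ty":0,"tz":0,"roll":0}
  ]
}}

```text
time: 6.8
tcp_pos: [0.6302, -0.0347, 0.1587]
eef_rot: [-3.141, -0.001, 3.141]
wrist_force: [-0.1, 0.7, 0.2]
grip_width: 0.008
gripper_force: 0.0
```

```bash
python3 -c "
from h import *
cans(L)" | sed 's/np.float64(\([0-9.]*\)): np.int64(\([0-9]*\))/\1:\2/g'
```

```text
tcp [ 0.6302 -0.0347  0.1587] yaw 3.141 [-0.1  0.7  0.2]
can 476.9 23.0 r 29.5 {0.098:75, 0.1:179, 0.102:462, 0.104:916, 0.106:137, 0.108:103, 0.11:257, 0.112:34, 0.114:0, 0.116:0, 0.118:0, 0.12:0}
can 631.8 -33.3 r 31.0 {0.098:22, 0.1:140, 0.102:467, 0.104:1141, 0.106:41, 0.108:1, 0.11:10, 0.112:78, 0.114:54, 0.116:233, 0.118:750, 0.12:23}
```

C has latched. Next, D.

Emit:
{"name": "servo_tool", "arguments": {
  "plan": [
    {"tx":-1,"ty":1,"tz":28,"roll":0},
    {"tx":0,"ty":0,"tz":5,"roll":0},
    {"tx":0,"ty":0,"tz":4,"roll":0},
    {"tx":0,"ty":0,"tz":4,"roll":0},
    {"tx":0,"ty":0,"tz":1.5,"roll":0}
  ]
}}

```text
time: 7.48
tcp_pos: [0.6315, -0.0336, 0.1173]
eef_rot: [3.141, 0.0, 3.141]
wrist_force: [-1.5, 1.7, 3.3]
grip_width: 0.003
gripper_force: 2.0
```

Emit:
{"name": "servo_tool", "arguments": {
  "plan": [
    {"tx":0,"ty":0,"tz":1,"roll":0}
  ]
}}

```text
time: 7.6
tcp_pos: [0.6318, -0.0337, 0.1163]
eef_rot: [3.141, 0.001, 3.141]
wrist_force: [-6.5, 2.7, 20.1]
grip_width: 0.002
gripper_force: 9.7
```

Emit:
{"name": "servo_tool", "arguments": {
  "plan": [
    {"tx":0,"ty":0,"tz":0.5,"roll":0},
    {"tx":0,"ty":0,"tz":-20,"roll":0},
    {"tx":0,"ty":0,"tz":-26,"roll":0},
    {"tx":26,"ty":45,"tz":0,"roll":0},
    {"tx":26,"ty":45,"tz":0,"roll":0}
  ]
}}

```text
time: 8.22
tcp_pos: [0.5796, 0.0566, 0.1623]
eef_rot: [3.141, 0.002, 3.139]
wrist_force: [0.7, 0.7, -0.2]
grip_width: 0.003
gripper_force: 0.0
```

Emit:
{"name": "servo_tool", "arguments": {
  "plan": [
    {"tx":26,"ty":45,"tz":0,"roll":0},
    {"tx":25,"ty":45,"tz":0,"roll":0},
    {"tx":25,"ty":44,"tz":0,"roll":0},
    {"tx":0,"ty":0,"tz":0,"roll":0},
    {"tx":0,"ty":0,"tz":0,"roll":0}
  ],
  "gripper": 94
}}

```text
time: 8.85
tcp_pos: [0.5044, 0.1896, 0.1617]
eef_rot: [3.142, 0.001, 3.141]
wrist_force: [-0.5, -1.4, -0.3]
grip_width: 0.499
gripper_force: 0.0
```

```bash
python3 - <<'E' | sed 's/np.float64(\([0-9.]*\)): np.int64(\([0-9]*\))/\1:\2/g'
from h import *
s,c,P=cans(L); cv2.imwrite("pics/w2.png",c["color"])
c=capture("top"); P=pts(c)
for x,y in L:
    k=(c["range_z"]>0)&(np.hypot(P[...,0]-x,P[...,1]-y)<.012)
    print(x,y,k.sum(),np.median(P[k][:,2]).round(4))
E
```

```text
tcp [0.5044 0.1896 0.1617] yaw 3.141 [-0.5 -1.4 -0.3]
can 505.6 360.7 r 31.0 {0.098:99, 0.1:199, 0.102:473, 0.104:1492, 0.106:160, 0.108:174, 0.11:1133, 0.112:238, 0.114:0, 0.116:0, 0.118:0, 0.12:0}
can 504.6 191.1 r 31.1 {0.098:35, 0.1:127, 0.102:516, 0.104:1365, 0.106:44, 0.108:2, 0.11:6, 0.112:82, 0.114:61, 0.116:303, 0.118:1229, 0.12:50}
can 468.6 24.8 r 30.8 {0.098:101, 0.1:188, 0.102:545, 0.104:1669, 0.106:186, 0.108:164, 0.11:1312, 0.112:248, 0.114:0, 0.116:0, 0.118:0, 0.12:0}
can 632.0 -15.5 r 24.7 {0.098:67, 0.1:98, 0.102:155, 0.104:351, 0.106:19, 0.108:0, 0.11:0, 0.112:0, 0.114:0, 0.116:0, 0.118:0, 0.12:0}
0.506 0.3615 24 0.1092
0.5045 0.1915 42 0.5691
0.468 0.024 23 0.1092
0.631 -0.033 22 0.11
```

View pics/w2.png

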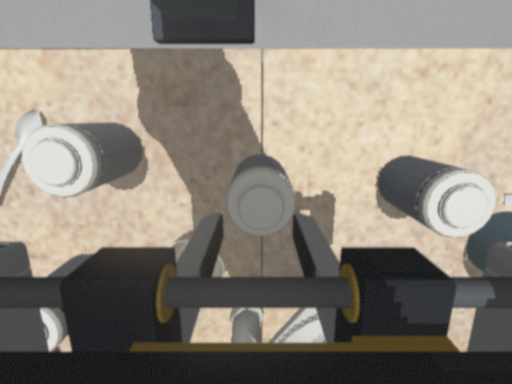

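D reads 110 mm, so it's latched. Failed B is centred between the opening fingers at px (262,203), with A at (465,205) and C at (55,160). Now grasping B.

Emit:
{"name": "servo_tool", "arguments": {
  "plan": [
    {"tx":0,"ty":0,"tz":0,"roll":0},
    {"tx":0,"ty":1,"tz":0,"roll":0},
    {"tx":0,"ty":0,"tz":0,"roll":0},
    {"tx":0,"ty":0,"tz":0,"roll":0}
  ],
  "gripper": 94
}}

```text
time: 9.45
tcp_pos: [0.5039, 0.191, 0.1609]
eef_rot: [-3.141, -0.0, 3.141]
wrist_force: [0.7, 0.1, -0.0]
grip_width: 0.99
gripper_force: 0.0
```

Emit:
{"name": "servo_tool", "arguments": {
  "plan": [
    {"tx":0,"ty":0,"tz":25,"roll":0},
    {"tx":0,"ty":0,"tz":30,"roll":0},
    {"tx":0,"ty":0,"tz":25,"roll":0},
    {"tx":0,"ty":0,"tz":12,"roll":0},
    {"tx":0,"ty":0,"tz":0,"roll":0}
  ]
}}

```text
time: 10.07
tcp_pos: [0.5037, 0.191, 0.0686]
eef_rot: [-3.141, -0.001, 3.141]
wrist_force: [-0.5, 0.3, 0.9]
grip_width: 1.003
gripper_force: 0.0
```

Emit:
{"name": "servo_tool", "arguments": {
  "plan": [
    {"tx":0,"ty":0,"tz":0,"roll":0},
    {"tx":0,"ty":0,"tz":0,"roll":0},
    {"tx":0,"ty":0,"tz":0,"roll":0},
    {"tx":0,"ty":0,"tz":0,"roll":0},
    {"tx":0,"ty":0,"tz":0,"roll":0}
  ],
  "gripper": 40,
  "force": 30
}}

```text
time: 10.7
tcp_pos: [0.5042, 0.1915, 0.0693]
eef_rot: [3.141, 0.001, 3.141]
wrist_force: [-0.8, 1.8, 6.6]
grip_width: 0.667
gripper_force: 30.0
```

B is gripped (62.7 mm, 30 N). I'll lift it, carry it over C and go on to the basket.

Emit:
{"name": "servo_tool", "arguments": {
  "plan": [
    {"tx":0,"ty":0,"tz":-20,"roll":0},
    {"tx":0,"ty":0,"tz":-40,"roll":0},
    {"tx":8,"ty":0,"tz":-50,"roll":0},
    {"tx":10,"ty":0,"tz":-40,"roll":0},
    {"tx":0,"ty":-30,"tz":0,"roll":0}
  ]
}}

```text
time: 11.32
tcp_pos: [0.4862, 0.163, 0.2215]
eef_rot: [3.139, 0.003, -3.139]
wrist_force: [0.9, -1.6, -5.7]
grip_width: 0.663
gripper_force: 30.0
```

Emit:
{"name": "servo_tool", "arguments": {
  "plan": [
    {"tx":0,"ty":-50,"tz":0,"roll":0},
    {"tx":0,"ty":-55,"tz":0,"roll":0},
    {"tx":0,"ty":-55,"tz":0,"roll":0},
    {"tx":0,"ty":-55,"tz":0,"roll":0},
    {"tx":0,"ty":-55,"tz":0,"roll":0}
  ]
}}

```text
time: 11.95
tcp_pos: [0.4848, -0.1106, 0.2187]
eef_rot: [3.141, -0.001, 3.141]
wrist_force: [1.6, -1.1, -5.8]
grip_width: 0.666
gripper_force: 30.0
```

Emit:
{"name": "servo_tool", "arguments": {
  "plan": [
    {"tx":0,"ty":-55,"tz":0,"roll":0},
    {"tx":0,"ty":-55,"tz":0,"roll":0},
    {"tx":0,"ty":-55,"tz":0,"roll":0},
    {"tx":-5,"ty":-50,"tz":0,"roll":0},
    {"tx":-5,"ty":-30,"tz":0,"roll":0}
  ]
}}

```text
time: 12.58
tcp_pos: [0.4943, -0.3563, 0.2184]
eef_rot: [-3.141, -0.002, 3.139]
wrist_force: [0.8, 0.9, -5.0]
grip_width: 0.666
gripper_force: 30.0
```

Emit:
{"name": "servo_tool", "arguments": {
  "plan": [
    {"tx":0,"ty":0,"tz":0,"roll":0.165},
    {"tx":0,"ty":0,"tz":0,"roll":0.165},
    {"tx":0,"ty":0,"tz":0,"roll":0},
    {"tx":0,"ty":0,"tz":0,"roll":0}
  ]
}}

```text
time: 13.08
tcp_pos: [0.4952, -0.3536, 0.2187]
eef_rot: [-3.142, -0.001, 2.815]
wrist_force: [0.0, -0.2, -4.5]
grip_width: 0.663
gripper_force: 30.0
```

Run:
```python
from h import *
s=read_state(); print(s["tcp_pos"].round(4),s["eef_rot"].round(3),s["joints"].round(2),s["grip_width"])
s,c,P=wrist(); k=(c["range_z"]>0)&(P[...,2]>.06)&(P[...,2]<.11)&(abs(P[...,0]-.506)<.12)&(abs(P[...,1]+.358)<.17)
print(P[k].min(0),P[k].max(0))
cv2.imwrite("pics/w3.png",np.hstack([c["color"],capture("side")["color"][100:,120:400].copy().repeat(1,0) if 0 else cv2.resize(capture("side")["color"][150:384,150:400],(288,384))[:, :288]]))
```

```text
[ 0.4952 -0.3536  0.2187] [-3.142e+00 -1.000e-03  2.815e+00] [-0.01  0.37  0.67  1.78 -0.26  1.08  2.  ] 0.6626051686140952
[ 0.41443014 -0.50181937  0.06000995] [ 0.62599749 -0.22621673  0.10998937]
```

View pics/w3.png

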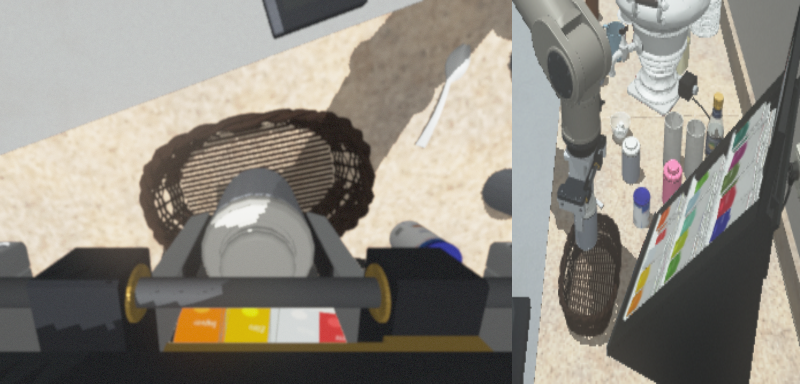

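B is held upright over the empty basket at wrist px (258,240). The side view shows it above the basket at (588,235), clear of the rack. Lowering.

Emit:
{"name": "servo_tool", "arguments": {
  "plan": [
    {"tx":0,"ty":0,"tz":35,"roll":0},
    {"tx":0,"ty":0,"tz":40,"roll":0},
    {"tx":0,"ty":0,"tz":40,"roll":0},
    {"tx":0,"ty":0,"tz":18,"roll":0},
    {"tx":0,"ty":0,"tz":4,"roll":0}
  ]
}}

```text
time: 13.8
tcp_pos: [0.4952, -0.3539, 0.0817]
eef_rot: [3.142, -0.001, 2.811]
wrist_force: [0.3, -0.1, -4.7]
grip_width: 0.666
gripper_force: 30.0
```

Emit:
{"name": "servo_tool", "arguments": {
  "plan": [
    {"tx":0,"ty":0,"tz":3,"roll":0},
    {"tx":0,"ty":0,"tz":2,"roll":0},
    {"tx":0,"ty":0,"tz":0,"roll":0}
  ]
}}

```text
time: 14.18
tcp_pos: [0.4957, -0.3539, 0.0776]
eef_rot: [3.142, 0.001, 2.811]
wrist_force: [-0.1, -0.5, -4.6]
grip_width: 0.666
gripper_force: 30.0
```

Emit:
{"name": "servo_tool", "arguments": {
  "plan": [
    {"tx":0,"ty":0,"tz":1.5,"roll":0},
    {"tx":0,"ty":0,"tz":0.5,"roll":0},
    {"tx":0,"ty":0,"tz":0,"roll":0}
  ]
}}

```text
time: 14.55
tcp_pos: [0.4954, -0.3539, 0.075]
eef_rot: [-3.142, 0.0, 2.811]
wrist_force: [-0.6, 0.1, -4.7]
grip_width: 0.666
gripper_force: 30.0
```

Emit:
{"name": "servo_tool", "arguments": {
  "plan": [
    {"tx":0,"ty":0,"tz":0.8,"roll":0},
    {"tx":0,"ty":0,"tz":0.7,"roll":0},
    {"tx":0,"ty":0,"tz":0,"roll":0}
  ]
}}

```text
time: 14.92
tcp_pos: [0.4959, -0.354, 0.0748]
eef_rot: [3.141, 0.001, 2.811]
wrist_force: [-5.0, 6.4, 19.7]
grip_width: 0.66
gripper_force: 30.0
```

It's on the floor. Release and retreat straight up.

Emit:
{"name": "servo_tool", "arguments": {
  "plan": [
    {"tx":0,"ty":0,"tz":-0.8,"roll":0},
    {"tx":0,"ty":0,"tz":0,"roll":0}
  ]
}}

```text
time: 15.18
tcp_pos: [0.4957, -0.3539, 0.0749]
eef_rot: [3.141, 0.001, 2.811]
wrist_force: [-2.3, 3.8, 8.7]
grip_width: 0.665
gripper_force: 30.0
```

Emit:
{"name": "servo_tool", "arguments": {
  "plan": [
    {"tx":0,"ty":0,"tz":0,"roll":0},
    {"tx":0,"ty":0,"tz":0,"roll":0},
    {"tx":0,"ty":0,"tz":0,"roll":0},
    {"tx":0,"ty":0,"tz":0,"roll":0},
    {"tx":0,"ty":0,"tz":0,"roll":0}
  ],
  "gripper": 88
}}

```text
time: 15.8
tcp_pos: [0.4954, -0.3539, 0.0743]
eef_rot: [-3.142, -0.0, 2.811]
wrist_force: [0.5, -0.3, 0.1]
grip_width: 0.938
gripper_force: 0.0
```

Emit:
{"name": "servo_tool", "arguments": {
  "plan": [
    {"tx":0,"ty":0,"tz":-15,"roll":0},
    {"tx":0,"ty":0,"tz":-40,"roll":0},
    {"tx":0,"ty":0,"tz":-50,"roll":0},
    {"tx":0,"ty":0,"tz":-40,"roll":0},
    {"tx":30,"ty":0,"tz":0,"roll":0}
  ]
}}

```text
time: 16.42
tcp_pos: [0.4689, -0.3453, 0.223]
eef_rot: [-3.14, 0.005, 2.811]
wrist_force: [-0.9, 0.7, -0.4]
grip_width: 0.936
gripper_force: 0.0
```

Run:
```python
from h import *
s,c,P=cans([(.496,-.354)]); w=c["color"]
c=capture("side"); Q=pts(c); 
for x,y in L+[(.496,-.356)]:
    k=(c["range_z"]>0)&(np.hypot(Q[...,0]-x,Q[...,1]-y)<.045)&(Q[...,2]>.09)&(Q[...,2]<.135)
    print(x,y,k.sum(), np.percentile(Q[k][:,2],95).round(4) if k.any() else "")
cv2.imwrite("pics/w4.png",np.hstack([w,cv2.resize(c["color"][150:384,150:400],(288,384))]))
```

```text
tcp [ 0.4689 -0.3453  0.223 ] yaw 2.811 [-0.9  0.7 -0.4]
can 495.8 -354.8 r 30.8 {np.float64(0.098): np.int64(15), np.float64(0.1): np.int64(19), np.float64(0.102): np.int64(17), np.float64(0.104): np.int64(33), np.float64(0.106): np.int64(131), np.float64(0.108): np.int64(527), np.float64(0.11): np.int64(632), np.float64(0.112): np.int64(5), np.float64(0.114): np.int64(1), np.float64(0.116): np.int64(14), np.float64(0.118): np.int64(57), np.float64(0.12): np.int64(42)}
0.506 0.3615 43 0.1109
0.5045 0.1915 0 
0.468 0.024 13 0.1102
0.631 -0.033 160 0.1123
0.496 -0.356 284 0.1254
```

View pics/w4.png

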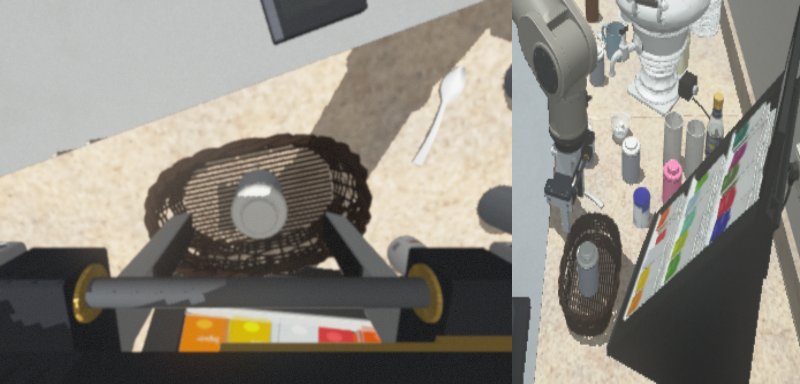

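The failed canister stands upright in the basket at wrist px (260,205), with its collar at 110 mm and its stopper up at 124 mm. The other three are down at 110–112 mm, and the mug and sugar bowl weren't touched. Handing in.

```bash
python3 -c "
from cell import close_job
print(close_job())"
```

```text
the job is handed in; nothing more can be done
None
```

The failed canister, second from the left (near the samovar tap), stands upright in the bread basket; the other three are sealed where they stood, nothing touched the mug or sugar bowl, and the job was handed in at about 16.5 s (verdict not shown).

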